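# Hook the utensil bracket into the slotted uprights and lock it

## Robot

A 6-joint arm with a two-finger parallel gripper is mounted at the origin on the work surface. World frame = base frame: x ahead of the robot, y to its left, z up, the work surface at z = 0. Lengths are in mm, angles in degrees, forces in N, time in s.
With the tool pointing down it reaches from about 350 to 850 mm from the base axis. Payload 8.1 kg.
Tool frame: the origin (TCP) lies midway between the tips of the shut fingers; the grasp point (between the pads) lies 19 mm behind it; z points along the fingers, y is the line along which they close (so a half turn about z gives the same grasp; the last joint's range is limited). The gripper opens to 85 mm and grips with 20 to 120 N. Pads are 22 mm wide; open, the fingers measure 114 mm over their backs; the gripper's body (76 mm by 85 mm) begins 54 mm behind the grasp point. The pads swing forward as they close: fully open they stand 13 mm farther back than shut.
Start: joints at [-80.409, 7.471, 85.268, -0, 87.261, -4.893], TCP at [150.09, -580.929, 231.292] pointing down, gripper open.
Joint ranges: [-169.43, 169.43], [-51.17, 129.36], [1.28, 143.12], [-76.62, 256.62], [0, 156.53], [-152.29, 152.29]. Speed limits (degrees/s): [136.94, 136.94, 159.86, 180, 180, 180].

## Interface

Orientations are given as [roll, pitch, yaw] about the fixed x, y, z axes, in that order (R = Rz(yaw) Ry(pitch) Rx(roll)).
In Python, from bench import r, optics, workorder gives the robot as it stands.
- The arm moves only by the tool drive_effector, called after ">>>" by a JSON object that holds its "api" and its "payload", one argument or row to a line. Schema: {"type":"object","properties":{"motion":{"type":"array","items":{"type":"number"},"minItems":7,"maxItems":56},"squeeze":{"type":"number"},"only":{"type":"string"},"quiet":{"type":"boolean"},"lines":{"type":"string"}},"required":["motion"],"additionalProperties":false}. motion is one flat list of numbers that holds 1 to 8 rows one after another, with no inner brackets; each row has 7 numbers: a rotation vector rx, ry, rz in degrees, then dx, dy, dz in m, then the finger opening in mm; each row is the pose to reach, as a shift and turn from the pose commanded when the call began, along the tool's axes at that moment; what a row does not reach only later rows make up. A row lasts 1/8 s, in which the tool goes at most 62.5 mm and 10.7 degrees, less where a joint would pass 70% of its speed; a pose out of reach is approached as far as the arm can. The fingers move at their own pace and stop on an object; squeeze is the grip in N (left out, the last holds). Time passes only in rows, so rows that do not move let the fingers close. The tool returns the time, the measured TCP pose, the force, the opening and the grip force at its end. only (a regular expression) keeps the lines of the reply that match it, lines (a string "A,B") keeps lines A to B, and quiet returns only ok. Input that does not fit is refused with a message, and nothing moves.
- r.sense(): the state, without advancing time (a new reading comes with each control period).
- optics.snapshot(name): name is "scene" or "top" or "wrist"; returns a dict with "pixels" (480x640x3 uint8, blue, green, red), "fx", "fy", "cx", "cy" (pixels), "D" ([k1, k2, p1, p2, k3] as OpenCV has them; the pictures are not rectified), "pose" (4x4, takes a point from camera to world coordinates). Camera axes: x right, y up, looking along -z (the intrinsics and any distortion apply to the point x, -y, -z); pixel columns grow to the right and rows downward; lengths in mm; the calibration is good to about 2 mm. A picture is of the moment at which its call begins. There is no depth.
- workorder.hand_in(): hands the job in; it is judged then, once.
The state is a dict: "time": time; "joint_pos": joint angles; "qd": joint speeds; "joint_efforts": joint torques, N m; "tool_pos": TCP position; "tcp_rot": TCP orientation; "ft_force": force on the tool from outside, world axes, zero at the start; "wrist_torque": the same for the moment, N m; "finger_gap": finger opening in mm; "grip_force": force on a finger pad.
Only numpy, scipy, OpenCV 4.12 (cv2) and the standard library are available. Lean on these libraries where they do the work, as an engineer would, in place of code of your own. Each camera call takes 0.05 s, during which the arm holds its last target. There are 200 camera calls.

## Task

Mount the metal utensil bracket on the small slotted rack: put both its claws through the two slots, then press it straight down until the spring catch snaps shut over it and it sits fully home. Press firmly but never force it (the thin uprights must not take more than about 25 N), and leave the other things on the counter where they are.

Things in the scene. Friction and masses are not known exactly. Their poses are not given: they have to be found in the camera images.
- bracket: Loose aluminium utensil bracket, 0.2-0.4 kg, standing on the counter. x points from its arm to its claws (rear), z up. Origin: rear face of the back plate, mid-width, underside. In mm: plate x -8..0, y -60..60, z 0..60; fin to grip x -46..-8, z 0..80, 12 thick (y); arm 12 thick, x -125..-46, z 0..22, end turned up to z 40. Mount it with its axes parallel to the rack's.
- grip (a point): On the bracket's fin, 28 mm ahead of the plate's rear face (x -28), z 64, i.e. 16 mm below the fin's top: pinch here from above, across the bracket's y.
- claws (a point): On the bracket, midway between the tips of its two claws (x 12, z 34). Claws at y -40 and +40, each 7 mm wide, 26 high: a neck from the plate, x 0..12, z 52..60, and a tooth x 6..12 hanging from it down to z 34. So a 6 mm gap between plate and tooth takes the 4 mm sheet.
- lug (a point): On the bracket, middle of the top rear edge of the locking lug between the claws (x 9, z 30). The lug is 18 mm wide; 2 mm upright tip, below it a ramp running back to the plate at z 17.
- rack: Rack fixed on the counter, 215 mm high: wooden foot and posts, two upright steel slotted strips. Origin: on the counter, in the plane of the strips' front faces, midway; z up, x into the rack, away from the bracket. Strips (4 mm sheet, 34 wide, centres y -40 and +40, tops z 205) and catch are clamped off nominal by up to 6 mm up or down and 5 mm sideways (y): not in the reported poses, to be felt.
- slots (a point): NOMINAL sill height, midway between the two slots, on the rack's front plane (rack 0, 0, 150 mm). Each slot is 11 mm wide, 46 high above the sill, really up to 5 mm off in y, 6 in z. Claws go in level until the plate touches the strips, then down until the necks meet the sills, a hard stop: bracket origin then at rack 0, 0, 98 (same offsets). Bracket-on-rack force must stay under 25 N.
- nose (a point): NOMINAL front of the spring catch, between the strips (rack 1, 0, 134 mm; really offset with the strips): a smooth nose 24 wide, 8 high, round above, flat below. The descending ramp meets it some 19 mm above the seat; pressing past takes 7 to 13 N down; it snaps back over the lug's top about 2 mm above the hard stop.
- catch (a joint): Spring catch of the rack, in m: 0 = at rest, forward; grows as the lug pushes it back into the rack (rack +x), to 0.006-0.008 while the lug passes, at most 0.012; returns to 0 when it snaps over the lug. A dark upright flag with a round top, behind the strips, moves with it.
- bowl: Yellow plastic bowl, 150 across, 65 high, to be left alone; origin under its centre.
- cup: Clay cup, 76 across, 80 high, to be left alone; origin under its centre.
- container: Glass container with steel lid, 90 across, 100 high, to be left alone; origin under its centre.
- scraper: Silicone scraper with wooden handle lying flat, 210 long, 50 wide, 12 high, along its x, to be left alone; origin at its underside, x -100..108.
Things that resemble listed ones, but are neither listed nor needed, are in the scene too. Of the things that look like the rack, the smaller one is meant.

How it is judged (in metres and radians):
On the way, in this order (a step that is already met when the one before it is completed fails the run):
1. both claws are through the slots, the plate at the uprights, the bracket still above the catch (x of bracket in the frame of rack between -0.003 and 0.004 m and y of bracket in the frame of rack between -0.009 and 0.009 m and z of bracket in the frame of rack between 0.107 and 0.145 m and angle between the z axis of bracket and the z axis of rack, either way round below 0.12 rad), for 0.1 s.
2. pressed down, the bracket pushes the catch back (value of joint catch above 0.003 m).
At the end, for the whole second after the job is handed in: The bracket hangs by both claws with its plate against the uprights: origin within 4 mm of the rack's front plane and 9 mm of its middle, 89 to 107 mm above the counter, upright within 0.12 rad, at rest, and the catch has snapped back over the lug (joint within 1.5 mm of its rest) (value of joint catch below 0.0015 m and velocity of joint catch below 0.02 m/s and x of bracket in the frame of rack between -0.004 and 0.004 m and y of bracket in the frame of rack between -0.009 and 0.009 m and z of bracket in the frame of rack between 0.089 and 0.107 m and angle between bracket's own z axis and vertical below 0.12 rad and angle between the x axis of bracket and the x axis of rack, either way round below 0.12 rad and linear speed of bracket below 0.02 m/s); the robot touches nothing.
It fails at once if the bracket is pressed on the rack with more than 25 N (contact force between bracket and rack above 25 N).
It fails at once if the bowl is moved more than 20 mm (distance of bowl from where it was at the start of the episode above 0.02 m).
It fails at once if the cup is moved more than 20 mm (distance of cup from where it was at the start of the episode above 0.02 m).
It fails at once if the container is moved more than 20 mm (distance of container from where it was at the start of the episode above 0.02 m).
It fails at once if the scraper is moved more than 20 mm (distance of scraper from where it was at the start of the episode above 0.02 m).
It also fails if it takes over 58 s, if anything falls off the work surface, if the arm or the gripper's body presses on something with over 40 N, if the wrist force passes 120 N, or if a joint passes its speed limit or range.

## Working session

There is one attempt and no reset: what is moved stays moved. The work goes in short steps, Python scripts to look and compute and a tool call to move; the robot and the scene stay as the last step left them, time stands still between calls to the robot, and variables do not carry over. Pictures are saved under pics/ and viewed, at most 10 in all, crops included, and the job is handed in when it is done.

```bash
ls; mkdir -p pics
```

Run:
```python
from bench import r, optics
import cv2,pickle
d={}
for n in ("scene","top","wrist"):
    s=optics.snapshot(n); d[n]=s; cv2.imwrite(f"pics/{n}0.png",s["pixels"]); print(n,s["fx"],s["cx"],s["cy"],s["D"],s["pose"].round(3).tolist())
pickle.dump(d,open("s0.pkl","wb")); print(r.sense())
```

```text
pics
scene 584.9835885183204 323.48665111306343 240.18884237831492 [-0.03599576  0.          0.          0.          0.        ] [[-0.8, -0.432, 0.416, 987.365], [0.6, -0.582, 0.55, 698.565], [0.004, 0.689, 0.724, 1025.506], [0.0, 0.0, 0.0, 1.0]]
top 570.7944887767167 327.52772462654826 234.9372851359784 [-0.05262814  0.          0.          0.          0.        ] [[-0.013, 0.993, -0.12, 280.183], [-1.0, -0.013, 0.003, 12.571], [0.001, 0.12, 0.993, 1664.858], [0.0, 0.0, 0.0, 1.0]]
wrist 354.0456316671496 324.099818554134 231.86104467020857 [-0.05092318  0.          0.          0.          0.        ] [[0.25, 0.92, 0.302, 227.011], [-0.968, 0.238, 0.076, -560.169], [-0.002, -0.312, 0.95, 372.208], [0.0, 0.0, 0.0, 1.0]]
{'time': 0.15, 'joint_pos': array([-8.04078951e+01,  7.50633261e+00,  8.53156034e+01, -3.44781001e-03,
        8.72604151e+01, -4.89204064e+00]), 'qd': array([ 0.04064926, -0.15331178, -0.18682281, -0.07905336, -0.07557918,
        0.01733273]), 'joint_efforts': array([ 4.20823817e-04, -5.70065439e+01, -5.01156914e+01, -6.48255900e-05,
        9.75642179e-03,  6.88254727e-05]), 'tool_pos': array([ 150.00729504, -580.50951299,  230.46696747]), 'tcp_rot': array([-1.79917655e+02, -3.59169513e-03,  1.44843102e+01]), 'ft_force': array([-0.47749199,  0.31004262, -0.1573379 ]), 'wrist_torque': array([-0.01728387, -0.00333725,  0.00705891]), 'grip_force': 0.0, 'finger_gap': 85.25267343211507}
```

View pics/scene0.png

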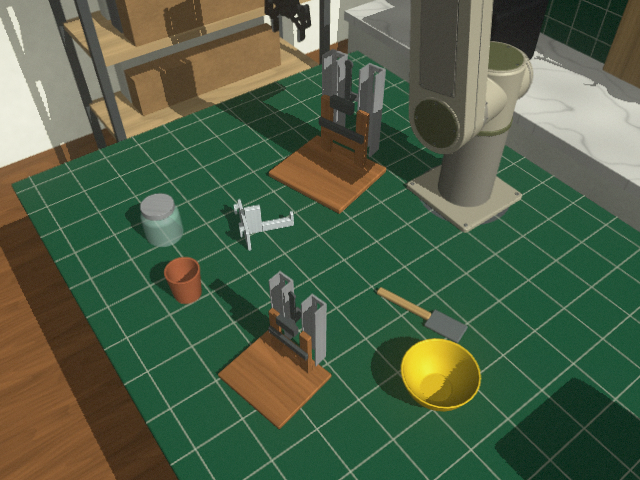

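View pics/top0.png

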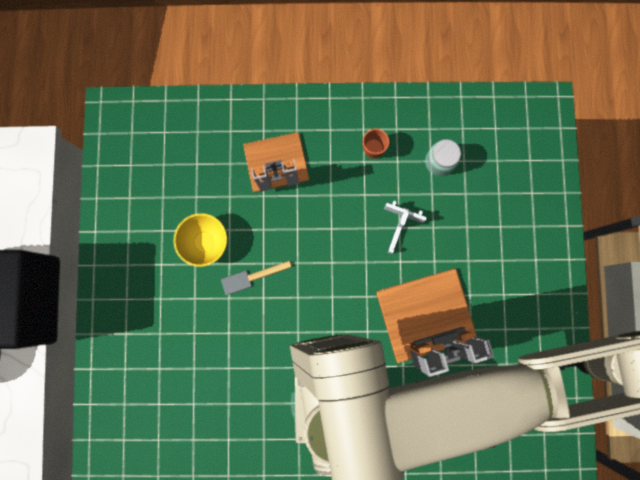

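Candidates for the rack: the small one at scene (285,330) / top (275,165), and a bigger lookalike at scene (340,120) / top (440,310). I choose the small one. There is only one bracket, at scene (255,220) / top (403,218), with its arm towards (392,250). Next is a close crop to check.

Run:
```python
import cv2,pickle,numpy as np
d=pickle.load(open("s0.pkl","rb"))
def c(n,x,y,w,h,k): 
    return cv2.resize(d[n]["pixels"][y:y+h,x:x+w],(400,300),interpolation=cv2.INTER_CUBIC)
a=np.hstack([c("top",235,125,80,60,5),c("top",370,190,80,60,5)])
b=np.hstack([c("scene",215,265,120,90,3),c("scene",225,190,80,60,5)])
cv2.imwrite("pics/crop1.png",np.vstack([a,b]))
```

```text
(no output)
```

View pics/crop1.png

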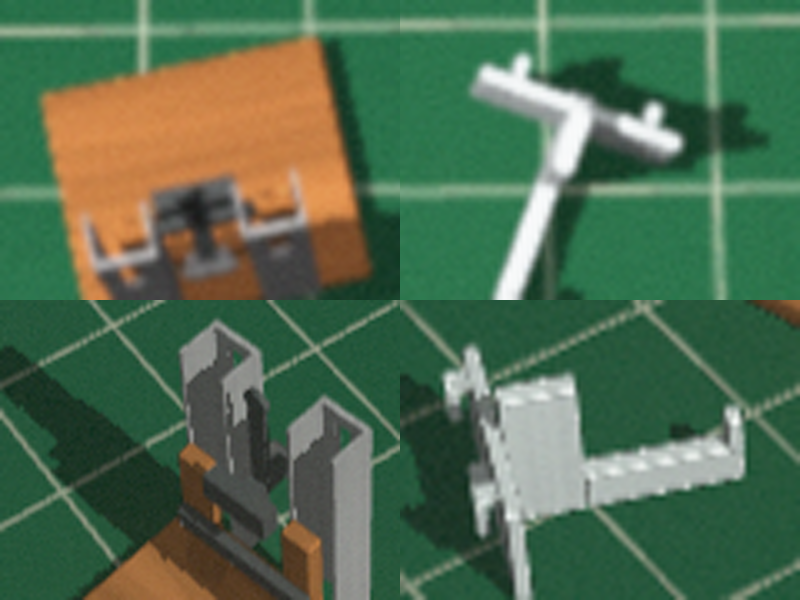

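Crop: top-left is the small rack, with strip-top front edges running from panel (92,266) to (304,230) and foot behind (+x). Top-right is the bracket, with its fin top around (588,105) to (562,172), claws upwards and arm down-left. The choice is confirmed. Rough positions next.

Create h.py:
```python
import numpy as np,cv2
from scipy.spatial.transform import Rotation as R
def ray(s,p):
    K=np.array([[s["fx"],0,s["cx"]],[0,s["fy"],s["cy"]],[0,0,1.]])
    u=cv2.undistortPoints(np.array([[p]],float),K,np.array(s["D"],float))[0,0]
    T=np.array(s["pose"]); return T[:3,3],T[:3,:3]@np.array([u[0],-u[1],-1])
def onz(s,p,z):
    o,v=ray(s,p); return o+v*(z-o[2])/v[2]
def proj(s,P):
    T=np.array(s["pose"]); q=(np.asarray(P,float)-T[:3,3])@T[:3,:3]
    K=np.array([[s["fx"],0,s["cx"]],[0,s["fy"],s["cy"]],[0,0,1.]])
    return cv2.projectPoints((q*[1,-1,-1]).reshape(-1,1,3),np.zeros(3),np.zeros(3),K,np.array(s["D"],float))[0].reshape(-1,2)
def two(a,p,b,q):
    o1,v1=ray(a,p);o2,v2=ray(b,q)
    t=np.linalg.lstsq(np.c_[v1,-v2],o2-o1,rcond=None)[0]
    A=o1+t[0]*v1;B=o2+t[1]*v2; return (A+B)/2,np.linalg.norm(A-B)
def rows(r,pos,rpy):
    "target TCP pose -> rotvec deg and shift in present tool axes (measured pose)"
    s=r.sense(); C=R.from_euler('xyz',s["tcp_rot"],degrees=True); G=R.from_euler('xyz',rpy,degrees=True)
    return (C.inv()*G).as_rotvec(degrees=True).round(2), C.inv().apply(np.array(pos)-s["tool_pos"]).round(1)
```

Run:
```python
import pickle; from h import *; from bench import r
d=pickle.load(open("s0.pkl","rb")); t=d["top"]; s=d["scene"]
P=lambda x,y:(235+x/5,125+y/5); B=lambda x,y:(370+(x-400)/5,190+y/5)
L=onz(t,P(92,266),205);Rr=onz(t,P(304,230),205); v=L-Rr
print("rack",(L+Rr)/2,np.linalg.norm(v),np.degrees(np.arctan2(v[1],v[0]))-90)
a=onz(t,B(588,105),80);b=onz(t,B(562,172),80);print("fin",a,b,np.degrees(np.arctan2(*(a-b)[1::-1])))
a=onz(t,B(483,75),60);b=onz(t,B(678,140),60);v=a-b;print("plate",(a+b)/2,np.linalg.norm(v),np.degrees(np.arctan2(v[1],v[0]))-90)
for n,z,p in (("cup",80,(376,137)),("cont",100,(447,152)),("bowl",65,(201,240))): print(n,onz(t,p,z).round())
# rack height check
print("slotmid check", two(t,P(302,228),s,(215+(370-0)/400*120,265+(430-300)/300*90)))
print(rows(r,[500,-150,300],[180,0,-19]))
```

```text
rack [617.04520088 144.24662675 205.        ] 112.25001896021801 9.038707692842024
fin [ 536.40788946 -218.47806342   80.        ] [ 498.53181883 -202.68287654   80.        ] -22.637251590203757
plate [ 538.27480577 -217.03176899   60.        ] 116.90564686808447 -19.441950786947274
cup [ 752. -135.   80.]
cont [ 700. -332.  100.]
bowl [464. 366.  65.]
slotmid check (array([607.27442026, 127.53798282, 144.81678225]), np.float64(96.05876747015395))
(array([-8.000e-02,  2.000e-02,  3.348e+01]), array([ 446.5, -329.4,  -69. ]))
```

Racks and things are plausible. Moving over the bracket on an arc, clear of the large rack.

Units first: shifts go in m. So -70 mm is -0.07, -60 mm is -0.06.

>>> {"api": "drive_effector", "payload": {
  "motion": [0,0,5,0.06,-0.01,-0.03,85,0,0,10,0.12,-0.02,-0.06,85,0,0,15,0.18,-0.03,-0.07,85,0,0,20,0.238,-0.04,-0.07,85,0,0,25,0.295,-0.05,-0.07,85,0,0,30,0.335,-0.095,-0.07,85,0,0,34,0.36,-0.15,-0.07,85,0,0,34.5,0.39,-0.2,-0.06,85]
}}

```text
time: 1.15
tool_pos: [478.3, -287.9, 291.7]
tcp_rot: [180.0, -0.1, -20.1]
ft_force: [0.5, -0.2, -0.3]
finger_gap: 85.5
grip_force: 0.0
```

>>> {"api": "drive_effector", "payload": {
  "motion": [0,0,0,0.057,-0.02,0.02,85,0,0,0,0.085,-0.028,0.04,85,0,0,0,0.085,-0.028,0.04,85,0,0,0,0.085,-0.028,0.04,85]
}}

```text
time: 1.65
tool_pos: [566.7, -292.6, 251.3]
tcp_rot: [180.0, 0.0, -20.0]
ft_force: [0.9, 0.0, 0.5]
finger_gap: 84.5
grip_force: 0.0
```

Run:
```python
from bench import r,optics
import cv2,pickle
s=optics.snapshot("wrist");t=optics.snapshot("top");pickle.dump((s,t),open("s1.pkl","wb"))
cv2.imwrite("pics/w1.png",s["pixels"]);print(s["pose"].round(3).tolist(),r.sense()["tool_pos"],r.sense()["tcp_rot"],r.sense()["ft_force"])
```

```text
[[-0.342, 0.893, 0.294, 641.5], [-0.94, -0.325, -0.106, -319.383], [0.001, -0.313, 0.95, 393.116], [0.0, 0.0, 0.0, 1.0]] [ 566.80852984 -293.11216697  252.5946818 ] [ 1.79973878e+02 -8.65251077e-02 -2.00573060e+01] [-0.34024832  0.16045916  0.95475791]
```

View pics/w1.png

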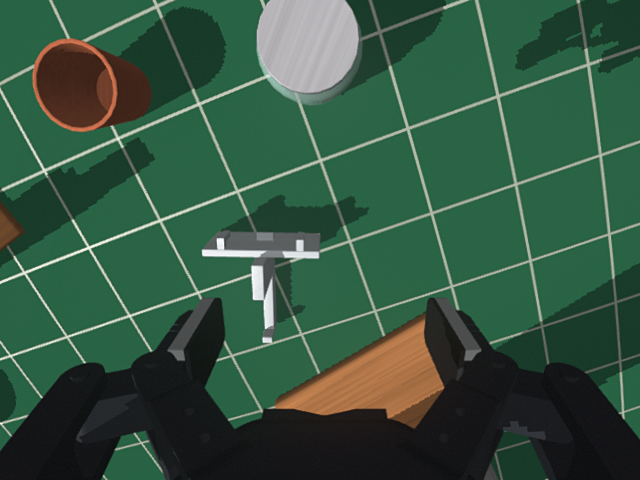

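Wrist view: plate top edge runs from (203,253) to (319,255), the claws are at (221,243) and (300,245), and the fin top spans (252-264, 265-300). The container is at the top and the cup upper left. Now bright-mask measurement.

Run:
```python
import pickle; from h import *; from bench import r
s,t=pickle.load(open("s1.pkl","rb")); im=s["pixels"]
c=im[220:350,190:335]; g=c.max(2); sat=c.max(2).astype(int)-c.min(2)
print(np.unique((g[sat<25]//10)*10,return_counts=True))
m=((g>195)&(sat<30)).astype(np.uint8)
cs,_=cv2.findContours(m,cv2.RETR_EXTERNAL,cv2.CHAIN_APPROX_NONE)
for k in cs:
    if cv2.contourArea(k)>15: print(cv2.boundingRect(k),cv2.minAreaRect(k+np.array([190,220])))
cv2.imwrite("pics/c2.png",cv2.resize(c,None,fx=4.5,fy=4.5,interpolation=cv2.INTER_NEAREST))
```

```text
(array([ 10,  20,  30,  40,  50,  60,  70,  80,  90, 100, 110, 120, 130,
       140, 150, 160, 170, 180, 190, 200, 210, 220, 230, 240, 250],
      dtype=uint8), array([   1,  982,  211,   22,   24,   54,  795,  256, 1635,  218,  104,
         83,  268,   92,  147,  136,  140,  186,  106,   92,  127,  332,
        517,  369,   72]))
(73, 118, 9, 5) ((267.0, 340.0), (4.0, 8.0), 90.0)
(0, 46, 83, 63) ((240.98257446289062, 287.31231689453125), (87.13799285888672, 55.13857650756836), 23.749494552612305)
(93, 20, 36, 20) ((300.1516418457031, 249.1680450439453), (18.83143424987793, 34.85626220703125), 84.80557250976562)
(12, 18, 64, 19) ((233.60986328125, 247.20367431640625), (62.99835205078125, 17.62354850769043), 1.9091525077819824)
```

View pics/c2.png

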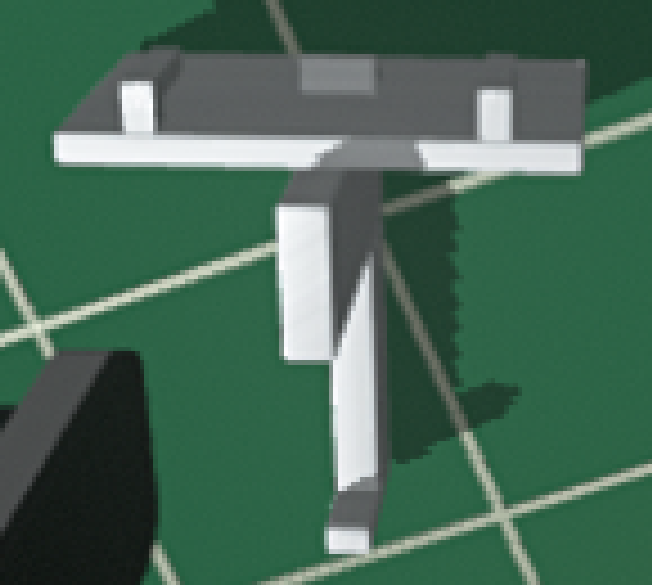

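The crop shows the plate rear edge from (55,131) to (582,143), the fin top corners at (278,206), (329,206), (283,361) and (331,361), and the claw ends at (136,82) and (495,90) in panel pixels.

Run:
```python
import pickle; from h import *; from bench import r
s,t=pickle.load(open("s1.pkl","rb"))
f=lambda x,y,z: onz(s,((x+.5)/4.5-.5+190,(y+.5)/4.5-.5+220),z)
a,b=f(55,131,60),f(582,143,60);v=a-b;print("rear mid",(a+b)/2,np.linalg.norm(v),np.degrees(np.arctan2(v[1],v[0]))-90)
a,b=f(136,82,60),f(495,90,60);v=a-b;print("claws mid",(a+b)/2,np.linalg.norm(v),np.degrees(np.arctan2(v[1],v[0]))-90)
a,b=f(303.5,206,80),f(307,361,80);print("fin",a,b,np.linalg.norm(a-b),np.degrees(np.arctan2(*(a-b)[1::-1])))
a,b=f(278,206,80),f(329,206,80);print("finw",np.linalg.norm(a-b))
```

```text
rear mid [ 542.30190721 -214.84844894   60.        ] 118.62814613743842 -21.351151758580926
claws mid [ 553.66782611 -219.12193945   60.        ] 79.88812699841942 -21.341792333587478
fin [ 534.76102507 -212.0105715    80.        ] [ 500.14860648 -197.77690972   80.        ] 37.42481327086557 -22.35393069108708
finw 10.956307815090879
```

Run:
```python
from h import *; from bench import r
print(rows(r,[516.8,-204.7,110],[180,0,-21.4]),rows(r,[516.8,-204.7,45],[180,0,-21.4]))
```

```text
(array([ 0.03, -0.09,  1.34]), array([-77.5, -66. , 142.4])) (array([ 0.03, -0.09,  1.34]), array([-77.6, -66. , 207.4]))
```

Converted, 142 mm is 0.142, 105 mm is 0.105.

>>> {"api": "drive_effector", "payload": {
  "motion": [0,0,1.3,-0.039,-0.033,0.02,85,0,0,1.3,-0.0775,-0.066,0.045,85,0,0,1.3,-0.0775,-0.066,0.105,85,0,0,1.3,-0.0775,-0.066,0.142,85,0,0,1.3,-0.0775,-0.066,0.142,85],
  "squeeze": 100
}}

```text
time: 2.38
tool_pos: [514.4, -203.3, 107.1]
tcp_rot: [-180.0, 0.3, -21.4]
ft_force: [0.1, 0.4, 0.5]
finger_gap: 84.4
grip_force: 0.0
```

Run:
```python
from h import *; from bench import r
for i in range(1): print(rows(r,[516.8,-204.7,45],[180,0,-21.4]),r.sense()["ft_force"])
```

```text
(array([-0.02,  0.29,  0.04]), array([ 3.1,  0.5, 62.1])) [0.12615281 0.36821144 0.52538749]
```

Converted, 65 mm is 0.065, 1 mm is 0.001.

>>> {"api": "drive_effector", "payload": {
  "motion": [0,0,0,0.001,0,0.03,85,0,0,0,0.001,0,0.06,85,0,0,0,0.001,0,0.065,85,0,0,0,0.001,0,0.065,85,0,0,0,0.001,0,0.065,85]
}}

```text
time: 3.0
tool_pos: [519.3, -205.2, 46.7]
tcp_rot: [180.0, -0.2, -21.3]
ft_force: [0.3, 0.1, 0.2]
finger_gap: 84.7
grip_force: 0.0
```

>>> {"api": "drive_effector", "payload": {
  "motion": [0,0,0,0,0,0,0,0,0,0,0,0,0,0,0,0,0,0,0,0,0,0,0,0,0,0,0,0,0,0,0,0,0,0,0,0,0,0,0,0,0,0],
  "squeeze": 100
}}

```text
time: 3.75
tool_pos: [517.9, -204.4, 44.4]
tcp_rot: [-180.0, -0.0, -21.3]
ft_force: [0.4, 0.6, 1.6]
finger_gap: 10.7
grip_force: 97.8
```

Firm grasp. Lift, then swing towards the rack.

Converted, -150 mm is -0.15, -120 mm is -0.12.

>>> {"api": "drive_effector", "payload": {
  "motion": [0,0,0,0,0,-0.01,0,0,0,0,0,0,-0.04,0,0,0,0,0,0,-0.08,0,0,0,0,0,0,-0.12,0,0,0,0,0,0,-0.15,0,0,0,0,0,0,-0.15,0]
}}

```text
time: 4.5
tool_pos: [519.4, -205.2, 197.4]
tcp_rot: [180.0, -0.3, -21.3]
ft_force: [0.7, -0.6, -3.2]
finger_gap: 10.9
grip_force: 97.5
```

>>> {"api": "drive_effector", "payload": {
  "motion": [0,0,-2,-0.006,-0.014,0,0,0,0,-7,-0.025,-0.058,0,0,0,0,-12,-0.044,-0.104,0,0,0,0,-17,-0.064,-0.15,0,0,0,0,-22,-0.085,-0.2,0,0,0,0,-26,-0.106,-0.25,0,0,0,0,-29,-0.122,-0.288,0,0,0,0,-30.3,-0.13,-0.306,0,0]
}}

```text
time: 5.5
tool_pos: [505.6, 130.8, 191.6]
tcp_rot: [-180.0, 0.2, 9.3]
ft_force: [0.2, -0.8, -3.9]
finger_gap: 10.9
grip_force: 98.1
```

>>> {"api": "drive_effector", "payload": {
  "motion": [0,0,0,0,0,0,0,0,0,0,0,0,0,0,0,0,0,0,0,0,0]
}}

```text
time: 5.88
tool_pos: [507.6, 127.2, 193.6]
tcp_rot: [180.0, 0.1, 8.9]
ft_force: [0.4, -0.6, -4.5]
finger_gap: 10.9
grip_force: 98.1
```

```bash
python3 - <<'E'
from bench import r,optics
import cv2,pickle
s=optics.snapshot("wrist");t=optics.snapshot("top");c=optics.snapshot("scene");pickle.dump((s,t,c),open("s2.pkl","wb"))
im=s["pixels"].copy();cv2.imwrite("pics/w2.png",im);print(r.sense()["tool_pos"],r.sense()["tcp_rot"],r.sense()["ft_force"])
E
```

```text
[508.00473264 127.27272003 194.19409768] [1.79995214e+02 8.31539356e-03 8.91595471e+00] [-0.64812033  0.36015825 -3.1428427 ]
```

View pics/w2.png

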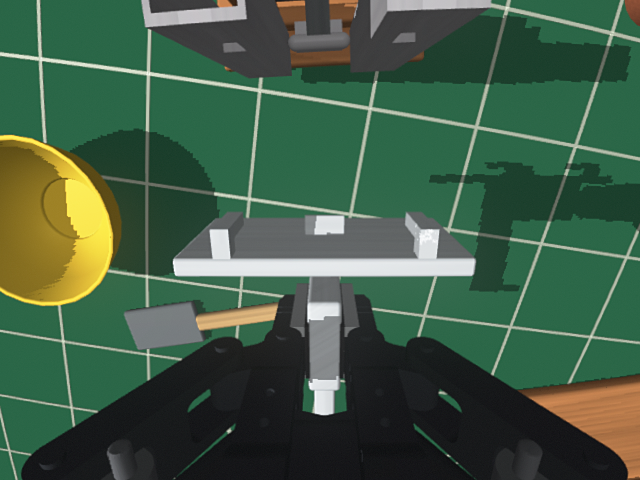

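Wrist view: the strips are ahead with slot openings at about (234,47) and (403,38), the catch nose at (319,42), and strip-top front edges at (146,26)-(245,12) and (372,12)-(490,8). The bracket sits square in the grip, claws at (221,243) and (427,243). Two lateral views for parallax.

Converted, 30 mm is 0.03, 20 mm is 0.02.

>>> {"api": "drive_effector", "payload": {
  "motion": [0,0,0,0.01,0.015,0,0,0,0,0,0.02,0.03,0,0,0,0,0,0.02,0.03,0,0,0,0,0,0.02,0.03,0,0]
}}

```text
time: 6.52
tool_pos: [532.5, 101.1, 194.1]
tcp_rot: [-180.0, 0.0, 8.9]
ft_force: [-0.1, 0.4, -4.2]
finger_gap: 10.7
grip_force: 98.2
```

Run:
```python
from bench import optics;import pickle
pickle.dump(optics.snapshot("wrist"),open("sB.pkl","wb"))
```

>>> {"api": "drive_effector", "payload": {
  "motion": [0,0,0,0,-0.02,0,0,0,0,0,0,-0.045,0,0,0,0,0,0,-0.06,0,0,0,0,0,0,-0.06,0,0,0,0,0,0,-0.06,0,0]
}}

```text
time: 7.2
tool_pos: [523.0, 160.7, 194.3]
tcp_rot: [180.0, 0.0, 9.0]
ft_force: [-0.9, -0.1, -3.8]
finger_gap: 10.9
grip_force: 98.3
```

Run:
```python
from bench import optics;import pickle,cv2,numpy as np
s=optics.snapshot("wrist");pickle.dump(s,open("sC.pkl","wb"))
A=pickle.load(open("s2.pkl","rb"))[0];B=pickle.load(open("sB.pkl","rb"))
L=[cv2.resize(x["pixels"][0:100,x0:x0+400],None,fx=2,fy=2,interpolation=cv2.INTER_CUBIC) for x,x0 in((A,120),(B,40),(s,200))]
cv2.imwrite("pics/abc.png",np.vstack(L))
```

```text
(no output)
```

View pics/abc.png

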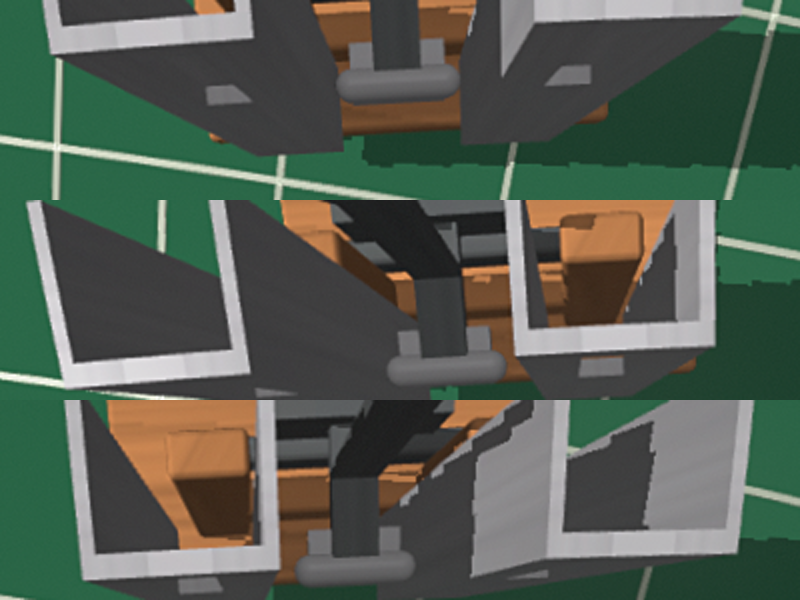

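Panels: strip-top front corners in A are (52,53), (254,37), (531,24), (742,15). In B they are (68,187), (249,173), (516,155), (717,145), and in C (84,180), (278,170), (550,158), (740,152). Sills show at A (230,96) and (570,75), B (602,167), C (200,586). Triangulating B and C.

Run:
```python
import pickle; from h import *; from bench import r
A,t,c=pickle.load(open("s2.pkl","rb"));B=pickle.load(open("sB.pkl","rb"));C=pickle.load(open("sC.pkl","rb"))
f=lambda x0:(lambda x,y:((x+.5)/2-.5+x0,(y+.5)/2-.5))
a,b,cc=f(120),f(40),f(200)
PA=[(52,53),(254,37),(531,24),(742,15)];PB=[(68,187),(249,173),(516,155),(717,145)];PC=[(84,180),(278,170),(550,158),(740,152)]
Q=[]
for k,(p,q) in enumerate(zip(PB,PC)):
    X,e=two(B,b(*p),C,cc(*q));Q.append(X);print("corner",X.round(1),e.round(1),"A reproj err px",(proj(A,X)[0]-a(*PA[k])).round(1))
Q=np.array(Q); z=Q[:,2].mean()
# planar at common z, refit all views
for nm,S,g,P in(("A",A,a,PA),("B",B,b,PB),("C",C,cc,PC)):
    W=np.array([onz(S,g(*p),z) for p in P]); d=W[0]-W[3]; m=(W[1]+W[2]+W[0]+W[3])/4
    yaw=np.degrees(np.arctan2(d[1],d[0]))-90
    print(nm,"z",z.round(1),"mid",m.round(1),"span",np.linalg.norm(d).round(1),"w",[np.linalg.norm(W[i]-W[i+1]).round(1) for i in(0,1,2)],"yaw",yaw.round(2))
for n,p,q in(("noseL",(387,165),(297,167)),("noseR",(506,165),(415,167))): print(n,two(B,b(*p),C,cc(*q)))
# bracket claws/plate in A: claw tops at z=60+ (tcp 194-45=149)
zb=149+60
W=[onz(A,p,zb) for p in((220.5,230),(427,230),(174,260),(475,260))];
for i in(0,2):
    d=W[i]-W[i+1];print("bracket",((W[i]+W[i+1])/2).round(1),np.linalg.norm(d).round(1),np.degrees(np.arctan2(d[1],d[0]))-90)
```

```text
corner [605.9 203.4 205.2] 0.2 A reproj err px [0.6 0.6]
corner [612.6 170.4 205.9] 0.1 A reproj err px [-1.3  0.8]
corner [622.2 124.8 207. ] 0.1 A reproj err px [ 3.1 -1.7]
corner [629.3  91.4 206.3] 0.1 A reproj err px [ 1.1 -0.5]
A z 206.1 mid [617.4 147.6 206.1] span 113.8 w [np.float64(33.9), np.float64(45.2), np.float64(34.7)] yaw 11.75
B z 206.1 mid [617.6 147.3 206.1] span 113.8 w [np.float64(33.1), np.float64(46.4), np.float64(34.2)] yaw 11.76
C z 206.1 mid [617.5 147.3 206.1] span 114.3 w [np.float64(33.5), np.float64(46.9), np.float64(33.9)] yaw 11.91
noseL (array([620.33466607, 163.8336486 , 136.96191509]), np.float64(0.7947271413819375))
noseR (array([625.26409871, 132.99098619, 136.18084204]), np.float64(0.3272631973535827))
bracket [545.9 133.9 209. ] 77.8 8.93911444874253
bracket [533.8 131.7 209. ] 117.4 8.93810684972928
```

The strips are consistent from three views: mid (617.5,147.4), tops z 206, yaw 11.8°, widths about 34, span about 114. The bracket sits 25 ahead and +0.5 lateral in the tool, seen by the same camera. Now to standoff.

Run:
```python
from h import *; from bench import r
print(rows(r,[568.6,136.7,174],[180,0,11.8]),rows(r,[593.1,141.8,174],[180,0,11.8]))
```

```text
(array([ 0.02,  0.  , -2.82]), array([41.3, 30.5, 20.3])) (array([ 0.02,  0.  , -2.82]), array([66.3, 29.3, 20.3]))
```

Converted, 41.3 mm is 0.0413, 30.5 mm is 0.0305.

>>> {"api": "drive_effector", "payload": {
  "motion": [0,0,-1,0,0.012,0.008,0,0,0,-2.8,0.01,0.024,0.0203,0,0,0,-2.8,0.025,0.0305,0.0203,0,0,0,-2.8,0.0413,0.0305,0.0203,0,0,0,-2.8,0.0413,0.0305,0.0203,0,0,0,-2.8,0.0413,0.0305,0.0203,0,0,0,-2.8,0.0413,0.0305,0.0203,0]
}}

```text
time: 8.12
tool_pos: [568.1, 136.9, 174.0]
tcp_rot: [180.0, 0.0, 11.8]
ft_force: [-0.2, 0.0, -3.9]
finger_gap: 10.7
grip_force: 98.2
```

Run:
```python
from bench import r,optics; from h import *
import pickle
s=optics.snapshot("wrist");c=optics.snapshot("scene");pickle.dump((s,c),open("sD.pkl","wb"))
print(rows(r,[568.6,136.7,174],[180,0,11.8]),r.sense()["ft_force"])
a=s["pixels"][0:290,120:520]
cv2.imwrite("pics/d.png",cv2.resize(a,None,fx=2,fy=2,interpolation=cv2.INTER_CUBIC))
```

```text
(array([ 0.  ,  0.  , -0.01]), array([0.3, 0.4, 0.1])) [ 0.28694071 -0.84354072 -3.97298581]
```

View pics/d.png

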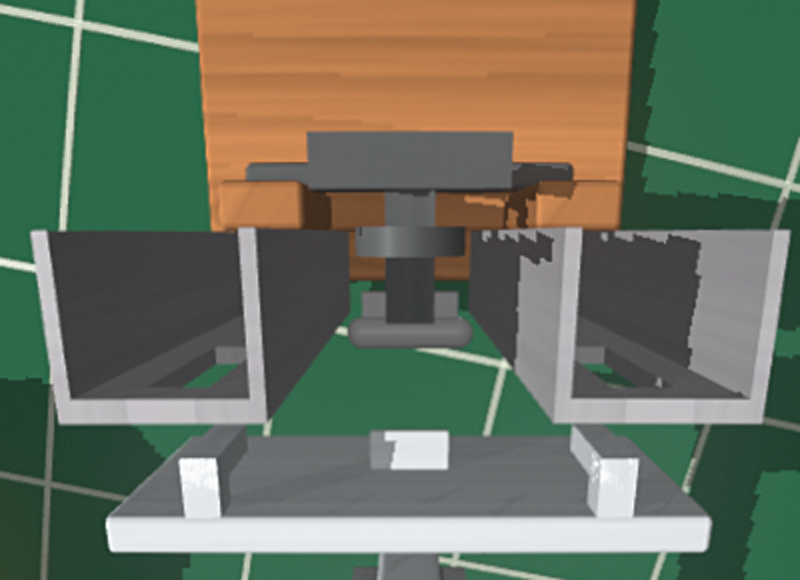

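Crop at standoff: strip front corners (62,422)/(267,422) and (555,422)/(765,422). Plate top rear edge is (107,518)-(710,518), claw ends (200,458) and (616,458). Checking the lateral residual.

Run:
```python
import pickle; from h import *
s,c=pickle.load(open("sD.pkl","rb")); g=lambda x,y:((x+.5)/2-.5+120,(y+.5)/2-.5)
th=np.radians(11.8);ux=np.array([np.cos(th),np.sin(th)]);uy=np.array([-ux[1],ux[0]])
for z,ps in((206,[(62,422),(267,422),(555,422),(765,422)]),(186,[(107,518),(710,518)]),(186,[(181,458),(220,458),(594,458),(638,458)])):
    W=np.array([onz(s,g(*p),z)[:2] for p in ps])-[617.5,147.4]; print(z,(W@ux).round(1),(W@uy).round(1),(W@uy).mean().round(2))
```

```text
206 [0.3 0.2 0.2 0.3] [ 56.6  23.2 -23.  -57.4] -0.15
186 [-24.8 -24.8] [ 60.7 -59.8] 0.48
186 [-12.2 -12.3 -12.3 -12.3] [ 44.5  36.9 -35.3 -43.9] 0.52
```

Converted, 0.6 mm is 0.0006, 11 mm is 0.011.

>>> {"api": "drive_effector", "payload": {
  "motion": [0,0,0,0.004,0.0006,0,0,0,0,0,0.01,0.0006,0,0,0,0,0,0.011,0.0006,0,0,0,0,0,0.011,0.0006,0,0]
}}

```text
time: 8.72
tool_pos: [579.5, 138.8, 173.9]
tcp_rot: [-180.0, 0.0, 11.8]
ft_force: [-0.4, -0.0, -4.5]
finger_gap: 10.6
grip_force: 98.2
```

>>> {"api": "drive_effector", "payload": {
  "motion": [0,0,0,0.001,0,0,0,0,0,0,0.002,0,0,0,0,0,0,0.003,0,0,0,0,0,0,0.004,0,0,0,0,0,0,0.004,0,0,0]
}}

```text
time: 9.35
tool_pos: [583.4, 139.5, 174.0]
tcp_rot: [180.0, -0.0, 11.8]
ft_force: [-0.4, -0.1, -4.2]
finger_gap: 10.8
grip_force: 98.2
```

No force at 15 mm in, so the claws are entering the slots. Continue gently to plate contact.

>>> {"api": "drive_effector", "payload": {
  "motion": [0,0,0,0.001,0,0,0,0,0,0,0.002,0,0,0,0,0,0,0.003,0,0,0,0,0,0,0.004,0,0,0,0,0,0,0.005,0,0,0,0,0,0,0.006,0,0,0,0,0,0,0.006,0,0,0]
}}

```text
time: 10.22
tool_pos: [589.3, 140.8, 174.0]
tcp_rot: [180.0, 0.0, 11.8]
ft_force: [0.2, -0.4, -4.0]
finger_gap: 10.8
grip_force: 98.2
```

>>> {"api": "drive_effector", "payload": {
  "motion": [0,0,0,0.0005,0,0,0,0,0,0,0.001,0,0,0,0,0,0,0.0015,0,0,0,0,0,0,0.0015,0,0,0]
}}

```text
time: 10.72
tool_pos: [590.7, 141.1, 174.0]
tcp_rot: [-180.0, 0.0, 11.8]
ft_force: [-0.2, -0.5, -4.2]
finger_gap: 11.0
grip_force: 98.2
```

>>> {"api": "drive_effector", "payload": {
  "motion": [0,0,0,0.0005,0,0,0,0,0,0,0.001,0,0,0,0,0,0,0.001,0,0,0]
}}

```text
time: 11.1
tool_pos: [591.3, 141.2, 173.9]
tcp_rot: [-180.0, 0.1, 11.8]
ft_force: [-4.5, -0.3, -1.5]
finger_gap: 10.8
grip_force: 98.4
```

>>> {"api": "drive_effector", "payload": {
  "motion": [0,0,0,0.0003,0,0,0,0,0,0,0.0006,0,0,0,0,0,0,0.0006,0,0,0]
}}

```text
time: 11.48
tool_pos: [591.4, 141.2, 173.9]
tcp_rot: [-180.0, 0.1, 11.8]
ft_force: [-8.0, -1.5, 0.4]
finger_gap: 10.9
grip_force: 98.7
```

Plate contact at about 8 N. Ease back slightly, then descend towards the catch.

Converted, 1 mm is 0.001, -0.5 mm is -0.0005.

>>> {"api": "drive_effector", "payload": {
  "motion": [0,0,0,-0.0005,0,0,0,0,0,0,-0.0005,0,0.001,0,0,0,0,-0.0005,0,0.0025,0,0,0,0,-0.0005,0,0.004,0,0,0,0,-0.0005,0,0.005,0,0,0,0,-0.0005,0,0.005,0]
}}

```text
time: 12.22
tool_pos: [591.3, 141.2, 168.7]
tcp_rot: [-180.0, 0.1, 11.8]
ft_force: [-5.5, -0.9, -2.9]
finger_gap: 10.5
grip_force: 98.6
```

>>> {"api": "drive_effector", "payload": {
  "motion": [0,0,0,0,0,0.001,0,0,0,0,0,0,0.002,0,0,0,0,0,0,0.003,0,0,0,0,0,0,0.003,0]
}}

```text
time: 12.72
tool_pos: [591.3, 141.2, 165.8]
tcp_rot: [-180.0, 0.1, 11.8]
ft_force: [-5.5, -1.3, -2.3]
finger_gap: 10.7
grip_force: 98.6
```

>>> {"api": "drive_effector", "payload": {
  "motion": [0,0,0,-0.0002,0,0.0007,0,0,0,0,-0.0002,0,0.0014,0,0,0,0,-0.0002,0,0.002,0,0,0,0,-0.0002,0,0.002,0]
}}

```text
time: 13.22
tool_pos: [591.3, 141.2, 163.9]
tcp_rot: [-180.0, 0.0, 11.8]
ft_force: [-5.2, -0.9, -2.8]
finger_gap: 10.8
grip_force: 98.6
```

>>> {"api": "drive_effector", "payload": {
  "motion": [0,0,0,0,0,0.0007,0,0,0,0,0,0,0.0014,0,0,0,0,0,0,0.002,0,0,0,0,0,0,0.002,0]
}}

```text
time: 13.72
tool_pos: [591.4, 141.2, 162.7]
tcp_rot: [180.0, 0.0, 11.8]
ft_force: [-8.5, -1.5, 3.6]
finger_gap: 10.8
grip_force: 99.0
```

>>> {"api": "drive_effector", "payload": {
  "motion": [0,0,0,0,0,0.0005,0,0,0,0,0,0,0.001,0,0,0,0,0,0,0.0015,0,0,0,0,0,0,0.0015,0]
}}

```text
time: 14.22
tool_pos: [591.4, 141.2, 161.5]
tcp_rot: [180.0, 0.0, 11.8]
ft_force: [-8.7, -1.2, 5.2]
finger_gap: 10.1
grip_force: 99.3
```

The catch has been met at 9 N down. Pressing on.

Converted, 2 mm is 0.002, 1.4 mm is 0.0014.

>>> {"api": "drive_effector", "payload": {
  "motion": [0,0,0,0,0,0.0007,0,0,0,0,0,0,0.0014,0,0,0,0,0,0,0.002,0,0,0,0,0,0,0.002,0]
}}

```text
time: 14.72
tool_pos: [591.4, 141.2, 159.7]
tcp_rot: [180.0, 0.0, 11.8]
ft_force: [-10.4, -2.1, 5.5]
finger_gap: 11.1
grip_force: 99.5
```

>>> {"api": "drive_effector", "payload": {
  "motion": [0,0,0,0,0,0.0007,0,0,0,0,0,0,0.0014,0,0,0,0,0,0,0.002,0,0,0,0,0,0,0.002,0]
}}

```text
time: 15.22
tool_pos: [591.4, 141.2, 157.8]
tcp_rot: [180.0, 0.0, 11.8]
ft_force: [-9.8, -2.2, 7.6]
finger_gap: 10.9
grip_force: 99.7
```

Converted, 2 mm is 0.002, 1.4 mm is 0.0014.

>>> {"api": "drive_effector", "payload": {
  "motion": [0,0,0,0,0,0.0007,0,0,0,0,0,0,0.0014,0,0,0,0,0,0,0.002,0,0,0,0,0,0,0.002,0]
}}

```text
time: 15.72
tool_pos: [591.4, 141.2, 156.1]
tcp_rot: [180.0, -0.0, 11.8]
ft_force: [-11.1, -2.5, 9.4]
finger_gap: 10.8
grip_force: 99.9
```

>>> {"api": "drive_effector", "payload": {
  "motion": [0,0,0,0,0,0.0007,0,0,0,0,0,0,0.0014,0,0,0,0,0,0,0.002,0,0,0,0,0,0,0.002,0]
}}

```text
time: 16.23
tool_pos: [591.4, 141.2, 153.3]
tcp_rot: [180.0, 0.0, 11.8]
ft_force: [-7.6, -0.9, 1.2]
finger_gap: 10.8
grip_force: 99.6
```

>>> {"api": "drive_effector", "payload": {
  "motion": [0,0,0,0,0,0.0007,0,0,0,0,0,0,0.0014,0,0,0,0,0,0,0.002,0,0,0,0,0,0,0.002,0]
}}

```text
time: 16.73
tool_pos: [590.8, 141.1, 150.0]
tcp_rot: [-180.0, 0.1, 11.8]
ft_force: [-6.5, -1.2, -2.0]
finger_gap: 10.5
grip_force: 99.0
```

>>> {"api": "drive_effector", "payload": {
  "motion": [0,0,0,0,0,0.0005,0,0,0,0,0,0,0.001,0,0,0,0,0,0,0.0015,0,0,0,0,0,0,0.0015,0]
}}

```text
time: 17.23
tool_pos: [590.8, 141.1, 148.6]
tcp_rot: [-180.0, 0.1, 11.8]
ft_force: [-6.1, -1.5, -1.6]
finger_gap: 10.9
grip_force: 99.0
```

>>> {"api": "drive_effector", "payload": {
  "motion": [0,0,0,0,0,0.0005,0,0,0,0,0,0,0.001,0,0,0,0,0,0,0.001,0]
}}

```text
time: 17.6
tool_pos: [590.9, 141.1, 147.6]
tcp_rot: [-180.0, 0.1, 11.8]
ft_force: [-5.5, -1.4, -1.9]
finger_gap: 10.8
grip_force: 99.0
```

>>> {"api": "drive_effector", "payload": {
  "motion": [0,0,0,0,0,0.0005,0,0,0,0,0,0,0.001,0,0,0,0,0,0,0.001,0]
}}

```text
time: 17.98
tool_pos: [591.3, 141.2, 146.3]
tcp_rot: [-180.0, 0.0, 11.8]
ft_force: [-1.9, -0.5, -7.0]
finger_gap: 10.6
grip_force: 98.2
```

That looks like the snap (Fx released). Press to the hard stop.

Converted, 0.8 mm is 0.0008, 0.4 mm is 0.0004.

>>> {"api": "drive_effector", "payload": {
  "motion": [0,0,0,0,0,0.0004,0,0,0,0,0,0,0.0008,0,0,0,0,0,0,0.0008,0]
}}

```text
time: 18.35
tool_pos: [591.3, 141.2, 146.2]
tcp_rot: [-180.0, 0.0, 11.8]
ft_force: [-5.8, -1.4, -2.5]
finger_gap: 10.9
grip_force: 98.7
```

>>> {"api": "drive_effector", "payload": {
  "motion": [0,0,0,0,0,0.0003,0,0,0,0,0,0,0.0006,0,0,0,0,0,0,0.0006,0]
}}

```text
time: 18.73
tool_pos: [591.3, 141.2, 146.1]
tcp_rot: [-180.0, 0.0, 11.8]
ft_force: [-7.4, -1.5, -0.6]
finger_gap: 10.7
grip_force: 98.9
```

Units first: shifts go in m. So 1 mm is 0.001, 0.5 mm is 0.0005.

>>> {"api": "drive_effector", "payload": {
  "motion": [0,0,0,0,0,0.0005,0,0,0,0,0,0,0.001,0,0,0,0,0,0,0.001,0]
}}

```text
time: 19.1
tool_pos: [591.3, 141.2, 145.0]
tcp_rot: [180.0, 0.0, 11.8]
ft_force: [-6.5, -1.7, -1.7]
finger_gap: 10.9
grip_force: 99.0
```

>>> {"api": "drive_effector", "payload": {
  "motion": [0,0,0,0,0,0.0004,0,0,0,0,0,0,0.0008,0,0,0,0,0,0,0.0008,0]
}}

```text
time: 19.48
tool_pos: [591.4, 141.2, 144.2]
tcp_rot: [180.0, 0.0, 11.8]
ft_force: [-7.5, -0.9, -1.3]
finger_gap: 10.6
grip_force: 99.0
```

Run:
```python
from bench import r,optics; from h import *
import pickle
s=optics.snapshot("wrist");c=optics.snapshot("scene");pickle.dump((s,c),open("sE.pkl","wb"))
a=s["pixels"][0:300,120:520]; D=pickle.load(open("sD.pkl","rb"))[1]
f=lambda x:cv2.resize(x["pixels"][265:355,215:335],(400,300),interpolation=cv2.INTER_CUBIC)
cv2.imwrite("pics/e.png",np.vstack([np.hstack([f(D),f(c)]),np.hstack([a,np.zeros_like(a)])]))
```

```text
(no output)
```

View pics/e.png

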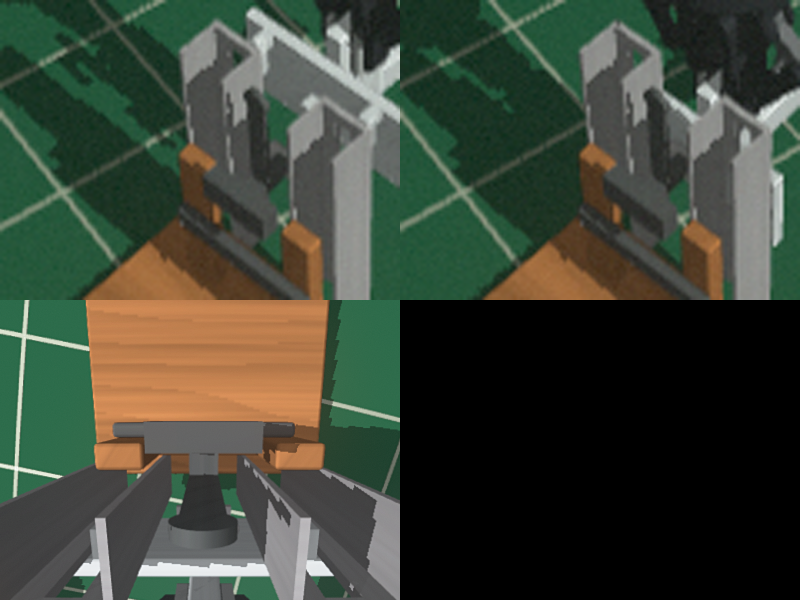

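The scene crops before (left) and now (right) show the dark flag in nearly the same place: top at (252,92) vs (250,90). The lug seems to have been passed, but z still creeps down. Press a little more and quantify the flag.

Create flag.py:
```python
import pickle,cv2,numpy as np
from bench import optics
D=pickle.load(open("sD.pkl","rb"))[1]["pixels"]; E=optics.snapshot("scene")["pixels"]
def sh(x,y,w,h):
    u=lambda a:cv2.resize(a,None,fx=8,fy=8,interpolation=cv2.INTER_CUBIC)
    t=u(D[y:y+h,x:x+w]);m=5;S=u(E[y-m:y+h+m,x-m:x+w+m]);R=cv2.matchTemplate(S,t,cv2.TM_CCOEFF_NORMED);_,v,_,p=cv2.minMaxLoc(R);return (p[0]/8-m,p[1]/8-m,round(v,3))
print("flag shift px",sh(288,291,10,20),"static",sh(268,310,20,20))
```

```bash
python3 flag.py
```

```text
flag shift px (-0.25, 0.0, 0.601) static (0.0, 0.0, 0.986)
```

>>> {"api": "drive_effector", "payload": {
  "motion": [0,0,0,0,0,0.0005,0,0,0,0,0,0,0.001,0,0,0,0,0,0,0.001,0]
}}

```text
time: 20.0
tool_pos: [591.4, 141.2, 144.1]
tcp_rot: [180.0, 0.0, 11.8]
ft_force: [-10.0, -2.0, 4.6]
finger_gap: 10.8
grip_force: 100.1
```

```bash
python3 flag.py
```

Run:
```python
from h import *;D=__import__("pickle").load(open("sD.pkl","rb"))[1]
th=np.radians(11.8);u=np.array([np.cos(th),np.sin(th),0]);p=np.array([617.5,147.4,180])+20*u
print("px per 7mm of catch",proj(D,p+7*u)-proj(D,p))
```

```text
flag shift px (-0.25, -0.125, 0.599) static (0.0, 0.0, 0.987)
px per 7mm of catch [[-2.65876423  2.31392166]]
```

Hard stop: z is stuck at 144.1, which is 19.4 mm below first catch contact. The force is rising and the flag is back at rest. Unload, release and retreat upward.

Converted, -0.6 mm is -0.0006, -0.9 mm is -0.0009.

>>> {"api": "drive_effector", "payload": {
  "motion": [0,0,0,-0.0004,0,-0.0004,0,0,0,0,-0.0006,0,-0.0009,0,0,0,0,-0.0006,0,-0.0009,0],
  "squeeze": 20
}}

```text
time: 20.42
tool_pos: [591.3, 141.2, 144.2]
tcp_rot: [-180.0, -0.0, 11.8]
ft_force: [-4.5, -1.0, -0.9]
finger_gap: 10.6
grip_force: 99.2
```

>>> {"api": "drive_effector", "payload": {
  "motion": [0,0,0,0,0,0,30,0,0,0,0,0,0,50,0,0,0,0,0,0,50,0,0,0,0,0,0,50]
}}

```text
time: 20.92
tool_pos: [591.3, 141.2, 143.9]
tcp_rot: [180.0, -0.0, 11.8]
ft_force: [-1.2, 0.3, -0.2]
finger_gap: 49.9
grip_force: 0.0
```

>>> {"api": "drive_effector", "payload": {
  "motion": [0,0,0,0,0,-0.005,50,0,0,0,0,0,-0.02,50,0,0,0,0,0,-0.05,50,0,0,0,-0.02,0,-0.1,50,0,0,0,-0.05,0,-0.14,50,0,0,0,-0.05,0,-0.14,50,0,0,0,-0.05,0,-0.14,50]
}}

```text
time: 21.8
tool_pos: [542.3, 130.9, 284.6]
tcp_rot: [180.0, -0.1, 11.8]
ft_force: [-0.5, -0.2, -0.5]
finger_gap: 49.6
grip_force: 0.0
```

```bash
python3 flag.py
```

Run:
```python
from bench import optics; import cv2,numpy as np,pickle
c=optics.snapshot("scene");s=optics.snapshot("wrist");pickle.dump((s,c),open("sF.pkl","wb"))
f=cv2.resize(c["pixels"][265:355,215:335],(400,300),interpolation=cv2.INTER_CUBIC)
cv2.imwrite("pics/f.png",np.hstack([f,cv2.resize(s["pixels"],(400,300))]))
```

```text
flag shift px (-0.25, 0.125, 0.629) static (0.0, 0.0, 0.987)
```

View pics/f.png

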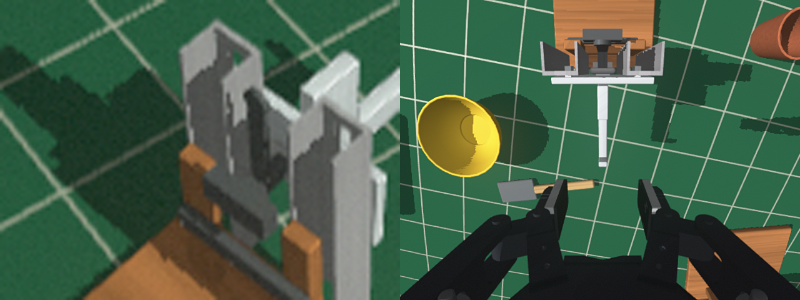

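The bracket hangs flush on the strips (wrist panel, plate at (602,79), square). The flag is at rest and the robot is clear.

```bash
python3 -c "
from bench import workorder; print(workorder.hand_in())"
```

```text
the job is handed in; nothing more can be done
None
```

The bracket is mounted: both claws are through the slots, it was pressed down until the catch snapped over the lug and it reached the hard stop, and it has been released and the job handed in at about 22 s; the hand-in returned no verdict.

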